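Lock a sample carousel to its shaft with a gib key

ROBOT

A 6-joint arm with a two-finger parallel gripper is mounted at the origin on the work surface. World frame = base frame: x ahead of the robot, y to its left, z up, the work surface at z = 0. Lengths are in m, angles in rad, forces in N, time in s.
With the tool pointing down it reaches from about 0.35 to 0.8 m from the base axis. Payload 7.3 kg.
Tool frame: the origin (TCP) lies between the finger pads; the fingertips stand 14 mm ahead of it and the grasp point (between the pads) lies 5 mm behind it; z points along the fingers, y is the line along which they close (so a half turn about z gives the same grasp; the last joint's range is limited). The gripper opens to 85 mm and grips with 20 to 120 N. Pads are 22 mm wide; open, the fingers measure 114 mm over their backs; the gripper's body (76 mm by 85 mm) begins 54 mm behind the grasp point. The pads swing forward as they close: fully open they stand 13 mm farther back than shut.
Start: joints at [-0.146, 0.342, 1.524, -0, 1.275, -0.146], TCP at [0.525, 0, 0.245] pointing down, gripper open.
Joint ranges: [-2.53, 2.53], [-0.77, 2.02], [0.04, 2.7], [-1, 4.14], [0.28, 2.66], [-3.11, 3.11]. Speed limits (rad/s): [2.57, 2.57, 3.14, 3.14, 3.14, 3.14].

INTERFACE

Orientations are given as a unit quaternion [x, y, z, w].
In Python, from station import ctrl gives the robot as it stands.
- The arm moves only by the shell command python3 -m jog 'ROWS'. ROWS is JSON, a list of rows, each a list of 5 numbers: the finger opening in m, from 0 to 0.0854, then the shift along the world's x, y, z in m, then the turn about the world's z in rad. A call has 1 to 8 rows; each row is the pose to reach, as a shift and turn from the pose commanded when the call began; what a row does not reach only later rows make up. A row lasts 1/12 s, in which the tool goes at most 41.7 mm and 7.16 degrees, less where a joint would pass 70% of its speed; a pose out of reach is approached as far as the arm can. A call with a gripper value outside its range is refused whole. The fingers move at their own pace and stop on an object; the grip force is fixed at half the most. Time passes only in rows, so rows that repeat a pose let the fingers close. It gives the time, the measured TCP pose, the force, the opening and the grip force at its end, in the units of the state.
- ctrl.sense(): the state, without advancing time (a new reading comes with each control period).
- ctrl.get_image(name): name is "scene" or "side" or "wrist"; returns the picture (384x512x3 uint8, red, green, blue); there is no depth.
- ctrl.calibration(name): a dict with "fovy" (degrees; the focal length in pixels is half the picture's height over the tangent of half this angle, whatever the lens; pixels are square), "cx", "cy" (the principal point, pixels), "rvec" (rotation vector, rad) and "tvec" (3), from world to camera coordinates, as OpenCV has them; the wrist camera has in their place "tool_from_camera" (4x4, takes a point from camera to tool coordinates, whose origin is the TCP and whose axes are the flange's). Camera axes: x right, y down, z forward; pixel columns grow to the right and rows downward; lengths in m; the calibration is good to about 2 mm. A picture is of the moment at which its call begins: read the wrist's pose just before it. calibration takes no time and is no camera call.
- ctrl.hand_in(): hands the job in; it is judged then, once.
The state is a dict: "time_s": time; "joint_positions": joint angles; "qd": joint speeds; "effort": joint torques, N m; "eef_pos": TCP position; "ee_rot": TCP orientation; "force": force on the tool from outside, world axes, zero at the start; "torque": the same for the moment, N m; "width": finger opening in m; "grip_force": force on a finger pad.
Only numpy, scipy, OpenCV 4.12 (cv2) and the standard library are available. Lean on these libraries where they do the work, as an engineer would, in place of code of your own. Each camera call takes 0.05 s, during which the arm holds its last target. There are 200 camera calls.

TASK

The sample carousel is loose on its drive shaft. Take the tapered gib key from the key block, start it loosely, tip down, in the keyway between hub and shaft, and tap or press its head down, gently, until it is wedged tight (a push of about 17 N); do not force it, or the hub splits. Leave the key standing there by itself, and leave the rest of the bench undisturbed.

Things in the scene. Friction and masses are not known exactly. Their poses are not given: they have to be found in the camera images.
- gib_key: Tapered steel gib key, 80 mm long, about 150 g, hanging tip down in one of the three pockets of the key block with only its head showing: a plain block 20 mm (x) by 26 mm (y) by 24 mm tall, z = 56 to 80 mm. Origin: level with the blade's tip, in line with the middle of the head; z up along the key.
- key_tip (a point): Centre of the blade's tip (x = -4.5, y = 0, z = 0 mm of the key). Blade: 18 mm wide (y), 56 mm long; its back is flat and straight at x = -7 mm; its front tapers 1:6, so that it is 5 mm thick at the tip (x = -7 to -2 mm) and 14.3 mm under the head.
- key_head (a point): Centre of the head's flat top (x = 0, y = 0, z = 80 mm of the key): tap or press here. With the key tight, it stands 35 to 65 mm over the hub's top.
- carousel: Fixed sample carousel: motor foot, grey disc (190 mm across, top at 38 mm) with glass vials up to 72 mm high, and in its middle a square aluminium hub reaching from x = -26 to 38 mm and 60 mm along y, top face at z = 100 mm. Origin on the table at the disc's centre; z up. In the hub stands a dark steel shaft, 20 mm, with a flat towards +x; its end is 4 mm above the hub's top.
- keyway (a point): Middle of the keyway's mouth (x = 11, y = 0, z = 100 mm of the carousel). The keyway is 21 mm wide (y) and 62 mm deep. One side is the shaft's flat, nominally at x = 6 mm, but up to 2.2 mm off either way: the gap is 7.3 to 11.7 mm at the top. The other is a steel shoe, x = 15.5 mm at the top, sloping 1:6 to narrow the gap downwards. Key and carousel axes go parallel, same way round.
- shoe_top (a point): Top edge of the sprung shoe in the keyway (x = 15.5, z = 100 mm of the carousel). The key slides in freely by 14 to 40 mm, depending on the shaft; then the shoe (45 N per mm) yields, and pushing takes 5 to 10 N more per mm of depth. The key stays by friction where it is left. It is tight after a push of 15 to 19 N; a push, or a jam against the hub, of over 20 N can split the hub.
- block: White key block, fixed, 50 mm (x) by 215 mm (y) by 70 mm tall, origin under its centre; three pockets 75 mm apart along y hold the gib key, the flat key and the round pin in any order, hanging by their heads.
- flat_key: Straight flat key, not wanted: head 12 by 34 mm, 8 mm tall. Origin at its lower end, 50 mm below the head. Leave it in the block.
- round_pin: Round pin, not wanted: disc head 30 mm across, 14 mm tall. Origin at its lower end, 50 mm below the head. Leave it in the block.
- jar: Bystander: small amber jar with cap, 48 mm across, 60 mm tall; origin under its centre.
- beaker: Bystander: glass beaker 60 mm across, 75 mm tall; origin under its centre.
- tip_box: Bystander: blue plastic box 60 by 90 by 45 mm; origin under its centre.
- dish: Bystander: white dish 70 mm across, 15 mm tall; origin under its centre.
- wrench: Bystander: open-ended wrench 150 mm long lying on the bench.
- driver: Bystander: screwdriver 170 mm long lying on the bench.
There are look-alikes about, which are no part of the job. Of the things shaped like the block, the white one is meant.

How it is judged:
By the outcome, as a careful person would: the job done as asked, in the order asked, and still so for the second after the job is handed in, with the robot touching nothing.
It also fails if it takes over 64 s, if anything falls off the work surface, if the arm or the gripper's body presses on something with over 40 N, if the wrist force passes 120 N, or if a joint passes its speed limit or range.

## Working session

There is one attempt and no reset: what is moved stays moved. The work goes in short steps, Python scripts to look and compute and a shell command to move; the robot and the scene stay as the last step left them, time stands still between calls to the robot, and variables do not carry over. Pictures are saved under pics/ and viewed, at most 10 in all, crops included, and the job is handed in when it is done.

```bash
mkdir -p pics; cat > h.py <<'E'
import numpy as np, cv2
from station import ctrl
from scipy.spatial.transform import Rotation as R
def cam(name, s=None):
    c=ctrl.calibration(name); f=192/np.tan(np.radians(c["fovy"])/2)
    K=np.array([[f,0,c["cx"]],[0,f,c["cy"]],[0,0,1]])
    if "rvec" in c:
        Rm=cv2.Rodrigues(np.array(c["rvec"],float))[0]; t=np.array(c["tvec"],float).ravel()
    else:
        T=np.array(c["tool_from_camera"]); W=np.eye(4); W[:3,:3]=R.from_quat(s["ee_rot"]).as_matrix(); W[:3,3]=s["eef_pos"]
        M=np.linalg.inv(W@T); Rm,t=M[:3,:3],M[:3,3]
    return K,Rm,t
def ray(C,uv):
    K,Rm,t=C; d=Rm.T@np.linalg.solve(K,[uv[0],uv[1],1]); return -Rm.T@t, d/np.linalg.norm(d)
def onz(C,uv,z):
    o,d=ray(C,uv); return o+d*(z-o[2])/d[2]
def proj(C,p):
    K,Rm,t=C; q=K@(Rm@np.array(p)+t); return q[:2]/q[2]
def tri(a,b):
    A=np.zeros((3,3));B=np.zeros(3)
    for o,d in (a,b):
        P=np.eye(3)-np.outer(d,d);A+=P;B+=P@o
    return np.linalg.solve(A,B)
def snap(name,tag):
    s=ctrl.sense(); im=cv2.cvtColor(ctrl.get_image(name),cv2.COLOR_RGB2BGR); cv2.imwrite(f"pics/{tag}.png",im); return im,cam(name,s)
E
python3 - <<'E'
from h import *
ims=[snap(n,n+"0") for n in("scene","side","wrist")]
for n,(i,C) in zip("abc",ims): print(n, (-C[1].T@C[2]).round(3), C[1][2].round(3),C[0][0,0])
cv2.imwrite("pics/m.png",np.vstack([np.hstack([cv2.resize(ims[0][0],(400,300)),cv2.resize(ims[1][0],(400,300))]),np.hstack([cv2.resize(ims[2][0],(400,300)),np.zeros((300,400,3),np.uint8)])]))
E
ls
```

```text
a [ 1.145 -0.655  1.002] [-0.479  0.507 -0.716] 493.9821220350089
b [-0.119  0.966  1.172] [ 0.406 -0.608 -0.682] 498.65028319722904
c [0.524 0.072 0.373] [-0.001 -0.285 -0.959] 310.1674830681801
h.py
pics
```

View pics/scene0.png

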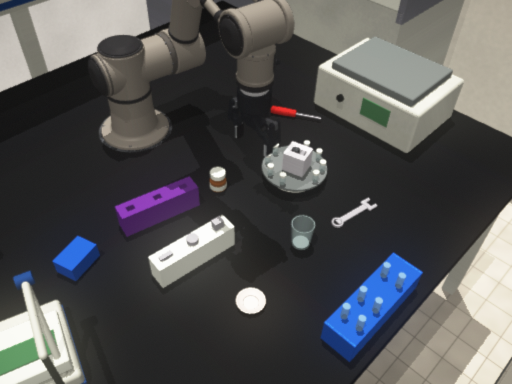

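View pics/side0.png

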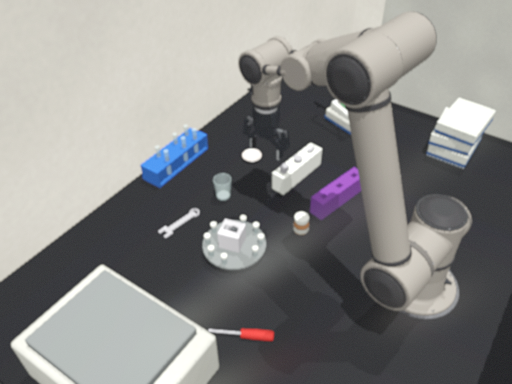

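Scene: the white block has heads at about (166,254), (192,239) and (217,225). The purple look-alike block is at (158,205), and the carousel hub is at (297,157). Side: the white block is at (298,168) and the hub at (233,233). The candidates for the gib key are the three heads, so I'll check them in a close crop.

```bash
python3 - <<'E'
from h import *
a=cv2.imread("pics/scene0.png");b=cv2.imread("pics/side0.png")
f=lambda i,x,y,w,h:cv2.resize(i[y:y+h,x:x+w],(400,300),interpolation=cv2.INTER_CUBIC)
cv2.imwrite("pics/c1.png",np.vstack([np.hstack([f(a,140,205,104,78),f(a,255,130,80,60)]),np.hstack([f(b,260,140,80,60),f(b,195,205,80,60)])]))
E
```

```text
(no output)
```

View pics/c1.png

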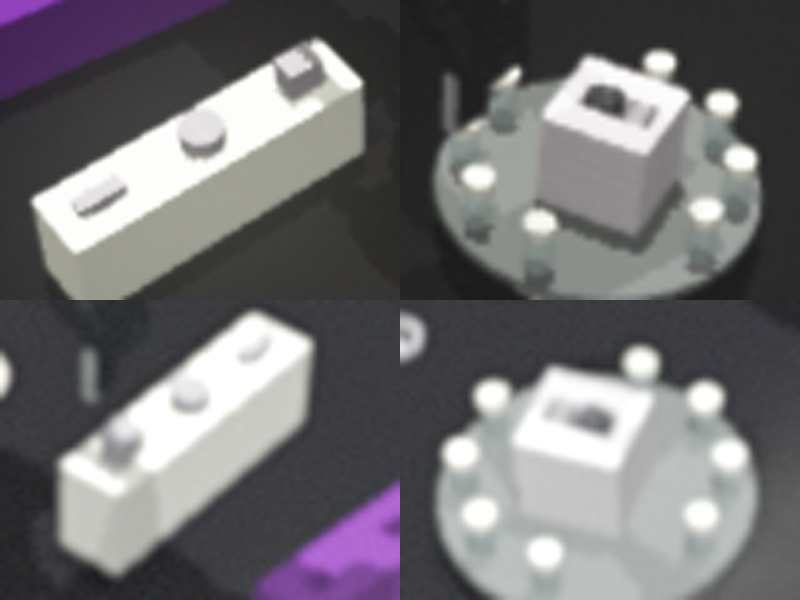

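The crop settles it: the gib key is the tall block head at scene (217,222) / side (284,168). The round pin is in the middle and the flat key at the far end. In the scene view the hub's keyway lies to the right of the dark shaft.

```bash
python3 - <<'E'
from h import *
A=cam("scene");B=cam("side")
print("key",tri(ray(A,(217,220)),ray(B,(284.4,167))))
sc=lambda x,y:(255+(x-400)*.2,130+y*.2); sd=lambda x,y:(195+(x-400)*.2,205+(y-300)*.2)
ca=[onz(A,sc(*p),.1) for p in [(590,57),(690,93),(650,155),(540,115)]]
cb=[onz(B,sd(*p),.1) for p in [(550,368),(652,395),(622,474),(513,437)]]
print(np.round(ca,4),np.round(cb,4))
print("hub tri",tri(ray(A,np.mean([sc(*p) for p in [(590,57),(690,93),(650,155),(540,115)]],0)),ray(B,np.mean([sd(*p) for p in [(550,368),(652,395),(622,474),(513,437)]],0))))
print("shaft/key",onz(A,sc(605,97),.104),onz(A,sc(640,110),.1), onz(B,sd(597,420),.104),onz(B,sd(562,413),.1))
print("others",[onz(A,(140+x*.26,205+y*.26),.07).round(3) for x,y in[(38,205),(320,40),(365,88),(78,250)]])
s=ctrl.sense();print(s["eef_pos"],s["ee_rot"],s["joint_positions"],s["time_s"],s["force"])
E
```

```text
key [ 0.5357256  -0.13315182  0.08984826]
[[0.4752 0.2171 0.1   ]
 [0.5354 0.2337 0.1   ]
 [0.5534 0.1776 0.1   ]
 [0.4889 0.1592 0.1   ]] [[0.5494 0.177  0.1   ]
 [0.4864 0.1609 0.1   ]
 [0.4648 0.2206 0.1   ]
 [0.5337 0.233  0.1   ]]
hub tri [0.51079839 0.19764497 0.09783237]
shaft/key [0.50701397 0.19301934 0.104     ] [0.52514365 0.20239801 0.1       ] [0.49906206 0.19790798 0.104     ] [0.52158733 0.20201939 0.1       ]
others [array([ 0.5  , -0.313,  0.07 ]), array([ 0.522, -0.1  ,  0.07 ]), array([ 0.572, -0.108,  0.07 ]), array([ 0.543, -0.317,  0.07 ])]
[5.24727432e-01 7.02790303e-05 2.44810672e-01] [ 7.07109360e-01  7.07103990e-01 -3.27048204e-04 -4.38469911e-04] [-1.45983956e-01  3.42524043e-01  1.52478321e+00 -1.65175375e-06
  1.27537942e+00 -1.45975880e-01] 0.15 [-0.11150712  0.34253443  0.04481253]
```

```bash
python3 -m jog '[[0.05,0.011,-0.133,-0.035,-0.12],[0.05,0.011,-0.133,-0.035,-0.12],[0.05,0.011,-0.133,-0.035,-0.12],[0.05,0.011,-0.133,-0.035,-0.12],[0.05,0.011,-0.133,-0.035,-0.12],[0.05,0.011,-0.133,-0.035,-0.12],[0.05,0.011,-0.133,-0.035,-0.12],[0.05,0.011,-0.133,-0.035,-0.12]]'
python3 - <<'E'
from h import *
im,C=snap("wrist","w1")
print(proj(C,[.536,-.133,.094]),proj(C,[.536,-.133,.07]))
E
```

```text
time_s: 0.82
eef_pos: [0.5362, -0.1316, 0.2108]
ee_rot: [0.748, 0.664, 0.0, 0.0]
force: [0.8, -0.1, -0.3]
width: 0.05
grip_force: 0.0
[249.70103201 194.19604567] [249.63687444 186.54692953]
```

View pics/w1.png

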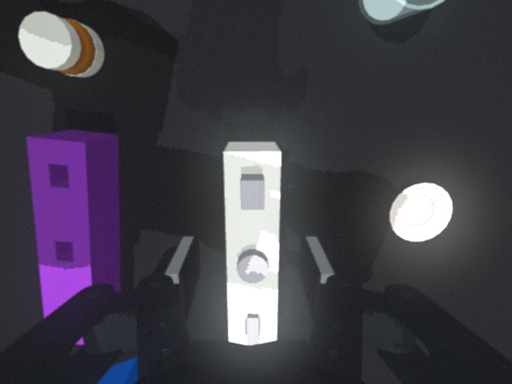

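The wrist view shows the gib head's top face at (252,194), the pin at (252,267) and the flat key at (252,328). The block edges run vertically, so the yaw matches.

```bash
python3 - <<'E'
from h import *
s=ctrl.sense();C=cam("wrist",s);g=cv2.cvtColor(cv2.imread("pics/w1.png"),cv2.COLOR_BGR2GRAY)
print(g[195,222:285]);print(g[170:216,250])
for z in (.090,.094):print(onz(C,(252.3,194.5),z))
p=[onz(C,(252.5,r),.07)[:2] for r in (155,335)];d=p[0]-p[1];print("yaw",np.degrees(np.arctan2(-d[0],d[1])))
print(s["eef_pos"],R.from_quat(s["ee_rot"]).as_matrix().round(3))
E
```

```text
[ 60  88 164 233 236 236 236 236 236 236 237 237 236 237 236 236 237 231
 208 188 187 193 190 190 190 191 191 190 191 192 190 189 187 190 191 189
 189 186 185 186 191 188 203 234 238 237 237 240 251 255 255 255 255 255
 255 255 255 255 182  82  68  70  72]
[204 200 201 191 145 125 127 128 128 133 160 185 192 189 192 190 193 191
 189 192 191 191 190 190 191 191 192 191 190 191 190 192 190 191 189 191
 190 190 189 202 233 238 238 238 237 238]
[ 0.53805168 -0.13479698  0.09      ]
[ 0.53814701 -0.13359657  0.094     ]
yaw -6.549371048384342
[ 0.53620273 -0.13161079  0.21088308] [[ 0.118  0.993  0.001]
 [ 0.993 -0.118 -0.   ]
 [ 0.     0.001 -1.   ]]
```

```bash
python3 -m jog '[[0.05,0.002,-0.001,-0.03,0.005],[0.05,0.002,-0.001,-0.06,0.005],[0.05,0.002,-0.001,-0.09,0.005],[0.05,0.002,-0.001,-0.11,0.005],[0.05,0.002,-0.001,-0.123,0.005],[0.05,0.002,-0.001,-0.123,0.005],[0.05,0.002,-0.001,-0.123,0.005]]'
python3 -m jog '[[0,0,0,0,0],[0,0,0,0,0],[0,0,0,0,0],[0,0,0,0,0],[0,0,0,0,0],[0,0,0,0,0],[0,0,0,0,0],[0,0,0,0,0]]'
```

```text
time_s: 1.45
eef_pos: [0.5381, -0.1331, 0.0874]
ee_rot: [0.746, 0.666, -0.0, -0.0]
force: [-0.6, 0.2, -0.3]
width: 0.0499
grip_force: 0.0
time_s: 2.12
eef_pos: [0.539, -0.1341, 0.089]
ee_rot: [0.747, 0.665, 0.001, 0.001]
force: [1.7, 2.1, 5.9]
width: 0.0188
grip_force: 59.8
```

```bash
python3 -m jog '[[0,0,0,0.01,0],[0,0,0,0.03,0],[0,0,0,0.06,0],[0,0,0,0.09,0],[0,0,0,0.12,0],[0,0,0,0.15,0],[0,0,0,0.15,0],[0,0,0,0.15,0]]'
python3 - <<'E'
from h import *
a,A=snap("scene","s2");b,B=snap("side","d2");s=ctrl.sense()
e=np.array(s["eef_pos"])-[0,0,.04];f=lambda i,C:(lambda p:cv2.resize(cv2.getRectSubPix(i,(60,60),tuple(map(float,p))),(400,400),interpolation=cv2.INTER_CUBIC))(proj(C,e))
print(e,proj(A,e),proj(B,e));cv2.imwrite("pics/c2.png",np.hstack([f(a,A),f(b,B)]))
E
```

```text
time_s: 2.78
eef_pos: [0.5385, -0.1342, 0.2396]
ee_rot: [0.747, 0.665, 0.001, 0.002]
force: [-0.3, -0.3, -2.7]
width: 0.0189
grip_force: 60.2
[ 0.53725033 -0.13372908  0.19655372] [215.85707015 189.7664997 ] [285.17390966 141.31747509]
```

View pics/c2.png

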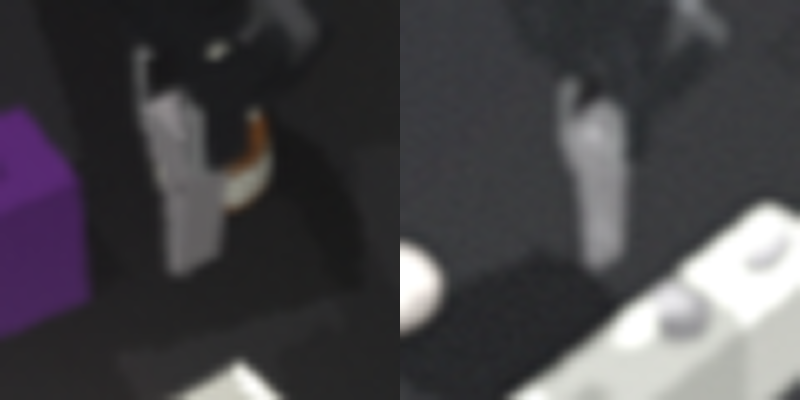

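The tip tapers on the +x side, with the straight back to −x, so it is the same way round as the carousel needs. I'll confirm that with the wrist view. Next I carry the key to just short of the hub.

```bash
python3 -m jog '[[0,-0.0075,0.275,0,0.385],[0,-0.0075,0.275,0,0.385],[0,-0.0075,0.275,0,0.385],[0,-0.0075,0.275,0,0.385],[0,-0.0075,0.275,0,0.385],[0,-0.0075,0.275,0,0.385],[0,-0.0075,0.275,0,0.385],[0,-0.0075,0.275,0,0.385]]'
python3 -m jog '[[0,0,0,0,0],[0,0,0,0,0],[0,0,0,0,0]]'
python3 - <<'E'
from h import *
im,C=snap("wrist","w3")
s=ctrl.sense();e=np.array(s["eef_pos"])
for sg in (1,-1):
  print(sg,[proj(C,e+R.from_quat(s["ee_rot"]).as_matrix()@[y,sg*x,.0745]).round(1) for x,y in((-.007,.009),(-.002,.009),(-.007,-.009),(-.002,-.009))])
print(proj(C,[.5145,.1985,.1]))
cv2.imwrite("pics/w3c.png",cv2.resize(im[20:320,80:440],(720,600),interpolation=cv2.INTER_CUBIC))
E
```

```text
time_s: 3.55
eef_pos: [0.5289, 0.1457, 0.2355]
ee_rot: [0.603, 0.797, -0.001, -0.002]
force: [-0.6, -0.2, -1.6]
width: 0.0189
grip_force: 60.0
time_s: 3.8
eef_pos: [0.5304, 0.1398, 0.2365]
ee_rot: [0.606, 0.795, -0.001, -0.0]
force: [0.0, 0.1, -0.7]
width: 0.0186
grip_force: 60.0
1 [array([240.1, 197.9]), array([247.4, 197.9]), array([240.2, 222.4]), array([247.4, 222.4])]
-1 [array([260.5, 197.9]), array([253.2, 197.9]), array([260.2, 222.4]), array([253.1, 222.4])]
[250.58547189 115.77260972]
```

View pics/w3c.png

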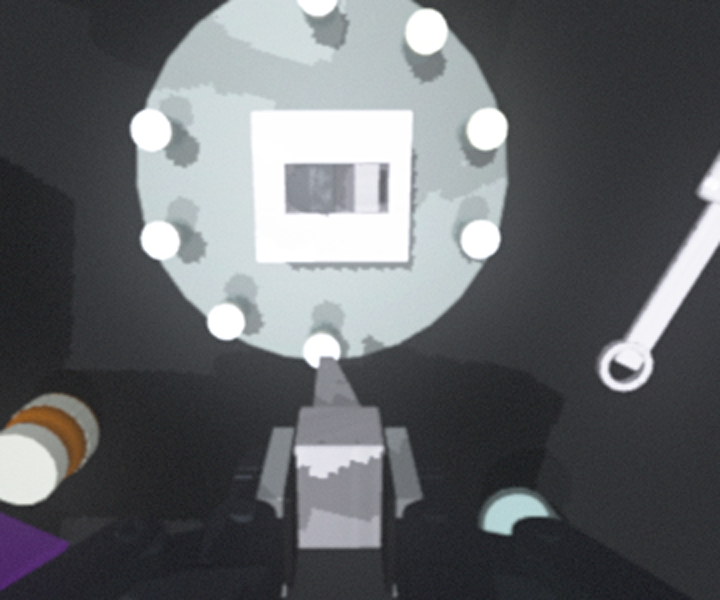

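The wrist view shows the key hanging straight, back to the left and taper to the right, matching the carousel (+x is right). The tip is at about (240–248,198). The hub's top spans crop (251–413, 111–263), with the slot at rows 163–214 and the shoe's top face at 356–380. I now need the edge of the shaft flat.

```bash
python3 - <<'E'
from h import *
im=cv2.imread("pics/w3.png");g=cv2.cvtColor(im,cv2.COLOR_BGR2GRAY)
for r in (106,110,114,118,122): print(r,list(g[r,218:278]))
print(list(g[96:132,251]),list(g[96:132,230]))
e=np.clip((im[92:136,212:284].astype(float)-50)*1.8,0,255).astype(np.uint8)
cv2.imwrite("pics/w3e.png",cv2.resize(e,(792,484),interpolation=cv2.INTER_CUBIC))
E
```

```text
106 [np.uint8(254), np.uint8(254), np.uint8(255), np.uint8(252), np.uint8(195), np.uint8(155), np.uint8(153), np.uint8(150), np.uint8(143), np.uint8(146), np.uint8(147), np.uint8(149), np.uint8(147), np.uint8(144), np.uint8(144), np.uint8(148), np.uint8(155), np.uint8(169), np.uint8(173), np.uint8(162), np.uint8(154), np.uint8(159), np.uint8(165), np.uint8(161), np.uint8(151), np.uint8(146), np.uint8(143), np.uint8(143), np.uint8(141), np.uint8(136), np.uint8(140), np.uint8(143), np.uint8(141), np.uint8(140), np.uint8(147), np.uint8(151), np.uint8(161), np.uint8(162), np.uint8(173), np.uint8(204), np.uint8(231), np.uint8(233), np.uint8(234), np.uint8(232), np.uint8(232), np.uint8(233), np.uint8(233), np.uint8(232), np.uint8(233), np.uint8(232), np.uint8(225), np.uint8(181), np.uint8(124), np.uint8(108), np.uint8(113), np.uint8(142), np.uint8(200), np.uint8(247), np.uint8(254), np.uint8(254)]
110 [np.uint8(254), np.uint8(254), np.uint8(255), np.uint8(253), np.uint8(197), np.uint8(149), np.uint8(145), np.uint8(145), np.uint8(144), np.uint8(146), np.uint8(145), np.uint8(147), np.uint8(1
[... 3806 characters left out ...]
nt8(149), np.uint8(143), np.uint8(145), np.uint8(158), np.uint8(180), np.uint8(219), np.uint8(252), np.uint8(254), np.uint8(254), np.uint8(254), np.uint8(254)] [np.uint8(254), np.uint8(254), np.uint8(254), np.uint8(255), np.uint8(255), np.uint8(219), np.uint8(145), np.uint8(136), np.uint8(143), np.uint8(144), np.uint8(147), np.uint8(145), np.uint8(149), np.uint8(146), np.uint8(149), np.uint8(144), np.uint8(145), np.uint8(144), np.uint8(146), np.uint8(141), np.uint8(146), np.uint8(144), np.uint8(144), np.uint8(142), np.uint8(144), np.uint8(141), np.uint8(140), np.uint8(140), np.uint8(142), np.uint8(153), np.uint8(213), np.uint8(250), np.uint8(254), np.uint8(254), np.uint8(254), np.uint8(254)]
```

View pics/w3e.png

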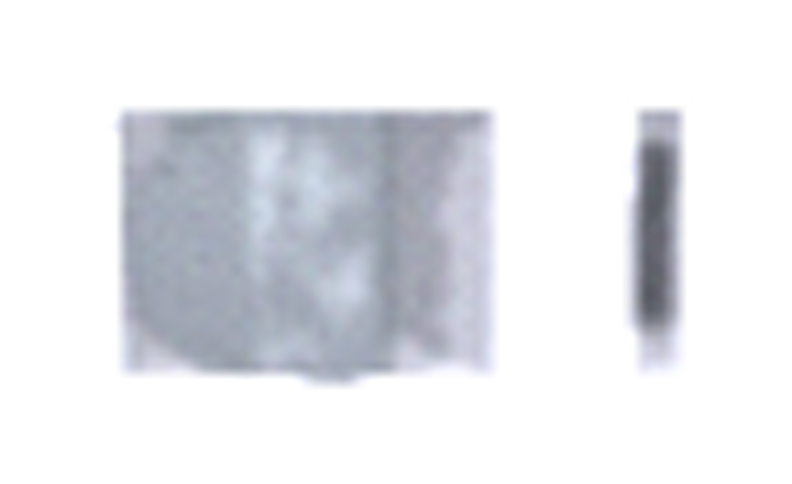

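The enhanced crop shows the shaft flat's edge at column ≈246.7, the shoe's edge at ≈257.0, and the slot at rows ≈101–126. The gap is therefore visibly about 8–9 mm.

```bash
cat >> h.py <<'E'
def hubfit(C,q,yaw,flat,shoe,top,bot,v):
    ax=np.array([np.cos(yaw),np.sin(yaw)]);ay=np.array([-ax[1],ax[0]])
    f=onz(C,(flat,v),.104)[:2]@ax; sh=onz(C,(shoe,v),.1)[:2]@ax
    y0=onz(C,(shoe-5,top),.1)[:2]@ay; y1=onz(C,(shoe-5,bot),.1)[:2]@ay
    return f,sh,y0,y1,ax,ay
E
python3 - <<'E'
from h import *
s=ctrl.sense();C=cam("wrist",s);M=R.from_quat(s["ee_rot"]).as_matrix();yaw=np.arctan2(M[1,1],M[0,1]);print("tool yaw",yaw,s["eef_pos"],s["time_s"])
# hub edges (full image) top z=.1
P=[onz(C,(80+x/2,20+y/2),.1)[:2] for x,y in((251,111),(413,111),(409,262.5),(256,263))]
for a,b in((0,1),(3,2),(3,0),(2,1)):
  d=P[b]-P[a];print(np.hypot(*d).round(4),np.degrees(np.arctan2(d[1],d[0])).round(2))
f,sh,y0,y1,ax,ay=hubfit(C,s,yaw,246.7,257,101.2,126,114)
print("gap",f,sh,sh-f,"y",y0,y1,y0-y1)
o,d=ray(C,(244.2,198.5));e=np.array(s["eef_pos"])
t=onz(C,(244.2,198.5),e[2]-.0745)[:2];print("tip in tool",(t-e[:2])@ax,(t-e[:2])@ay)
kw=(f+sh)/2-.0*0;tgt=ax*(f+sh)/2+ay*(y0+y1)/2;print("tgt centre gap",tgt, "hub centre y",np.mean([p@ay for p in P]),(y0+y1)/2,"hub x edges",[p@ax for p in P])
A=cam("scene");B=cam("side");print(proj(A,[*tgt,.1]),proj(B,[*tgt,.1]))
E
```

```text
tool yaw 0.26821121655873414 [0.53048949 0.13970205 0.23677997] 3.85
0.065 15.41
0.0656 15.61
0.0611 105.12
0.0609 105.76
gap 0.5457135878249706 0.5542222386182064 0.008508650793235817 y 0.06651744229763042 0.046584846394198035 0.019932595903432382
tip in tool -0.0041095905045557025 0.008349540643367653
tgt centre gap [0.51531817 0.20027461] hub centre y 0.05575674475207751 0.056551144345914225 hub x edges [np.float64(0.5126723946733744), np.float64(0.5776409973717248), np.float64(0.5780622762940705), np.float64(0.5124129247325502)]
[299.82780584 150.69654293] [229.48002587 228.12197491]
```

```bash
python3 -m jog '[[0,-0.0056,0.031,0,0],[0,-0.0112,0.0621,0,0.003],[0,-0.0112,0.0621,0,0.003],[0,-0.0112,0.0621,-0.02,0.003],[0,-0.0112,0.0621,-0.046,0.003],[0,-0.0112,0.0621,-0.046,0.003],[0,-0.0112,0.0621,-0.046,0.003],[0,-0.0112,0.0621,-0.046,0.003]]'
python3 - <<'E'
from h import *
ctrl.get_image("side")
s=ctrl.sense();im,C=snap("wrist","w4");print(s["eef_pos"],s["force"])
a,A=snap("scene","s4");b,B=snap("side","d4")
u=lambda i,C,z,w,h,W,H:cv2.resize(cv2.getRectSubPix(i,(w,h),tuple(map(float,proj(C,[.515,.2,z])))),(W,H),interpolation=cv2.INTER_CUBIC)
print(proj(C,[.515,.2,.1]),proj(A,[.515,.2,.12]),proj(B,[.515,.2,.12]))
cv2.imwrite("pics/c4.png",np.hstack([u(im,C,.1,80,120,400,600),np.vstack([u(a,A,.12,60,45,400,300),u(b,B,.12,60,45,400,300)])]))
E
```

```text
time_s: 4.52
eef_pos: [0.5201, 0.2025, 0.1924]
ee_rot: [0.605, 0.796, 0.0, 0.0]
force: [0.7, 0.3, -1.7]
width: 0.0187
grip_force: 59.9
[0.52031156 0.20264236 0.19284358] [-0.23487027 -0.79991207 -0.88035174]
[241.92938447 203.18383189] [300.30976992 145.18950391] [229.31543088 223.39970258]
```

View pics/c4.png

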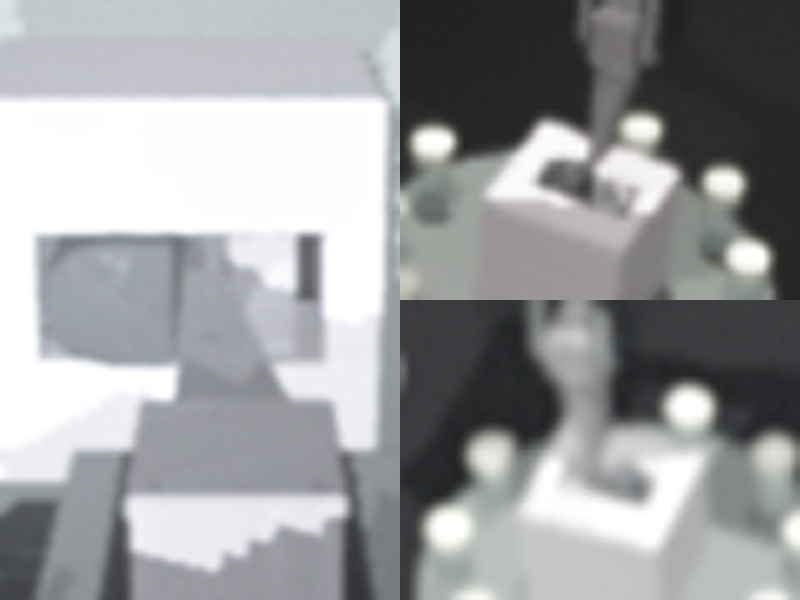

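The wrist crop shows the blade hanging just right of the shaft flat (flat edge at crop column ≈178, blade back at ≈183), over the slot (rows 235–360). Scene and side agree that it is over the mouth. I'll work out the tip pixels.

```bash
python3 - <<'E'
from h import *
s=ctrl.sense();C=cam("wrist",s);e=np.array(s["eef_pos"]);M=R.from_quat(s["ee_rot"]).as_matrix()
print([proj(C,e+M@[y,x,.0745]).round(1) for x,y in((-.007,.0085),(-.002,.0085),(-.007,-.0095),(-.002,-.0095))],e[2]-.0745)
g=cv2.cvtColor(cv2.imread("pics/w4.png"),cv2.COLOR_BGR2GRAY)
for r in range(190,216,3): print(r,*g[r,206:268])
E
```

```text
[array([239.9, 198.3]), array([247.1, 198.3]), array([240.1, 222.7]), array([247.2, 222.7])] 0.11811178019100811
190 255 255 255 240 228 230 229 228 221 219 215 217 218 215 216 215 215 207 193 191 190 193 201 210 215 214 215 213 207 193 192 197 209 219 223 221 219 216 216 215 216 217 223 234 234 232 235 237 239 241 241 237 231 235 240 226 193 178 187 189 210 239
193 255 255 255 221 164 167 160 147 130 127 133 140 148 154 158 164 162 164 166 163 164 162 165 163 160 161 161 161 162 160 147 123 120 132 143 147 152 162 174 171 171 186 222 238 239 239 238 239 239 238 238 238 238 238 235 201 129 99 108 119 174 251
196 255 255 255 221 166 156 140 140 152 162 168 165 165 164 164 165 166 174 174 177 185 185 172 164 163 164 162 164 162 162 149 124 127 141 145 147 151 160 172 173 163 154 171 208 229 231 232 235 238 239 242 246 247 248 246 208 133 102 108 121 169 251
199 255 255 255 232 168 157 160 165 164 163 166 166 168 166 166 165 163 161 165 169 170 164 162 163 162 162 161 161 162 159 145 124 133 156 165 164 168 164 165 164 167 162 162 173 176 171 172 174 202 238 250 251 250 250 247 213 130 
[... 577 characters left out ...]
 161 160 162 159 160 160 161 163 160 161 162 160 161 158 161 163 159 147 139 150 165 164 167 163 165 162 164 166 161 161 160 159 168 181 189 195 195 192 194 193 192 187 178 171 171 169 164 172 207
211 255 255 255 254 200 167 169 163 158 158 157 160 156 160 159 158 159 159 161 160 162 160 157 157 157 157 158 162 161 158 148 144 160 163 163 163 159 154 154 151 155 161 159 161 163 161 160 170 181 189 197 195 194 194 190 179 168 170 165 166 176 208
214 255 255 255 253 206 184 197 199 193 178 166 155 151 158 154 154 153 156 155 156 157 156 156 159 158 159 156 160 157 156 152 149 159 161 160 162 160 163 163 161 161 162 160 164 163 161 164 162 162 172 189 193 191 191 188 180 168 170 168 169 177 208
```

```bash
python3 - <<'E'
from h import *
s=ctrl.sense();C=cam("wrist",s);e=np.array(s["eef_pos"]);M=R.from_quat(s["ee_rot"]).as_matrix();yaw=np.arctan2(M[1,1],M[0,1])
f,sh,y0,y1,ax,ay=hubfit(C,s,yaw,236.5,247.6,190.4,214.5,200)
L=onz(C,(238.6,200),.118)[:2];print(yaw,"gap",f,sh,sh-f,"y",y0,y1,(y0+y1)/2,"tip back",L@ax,"tool",e[:2]@ax,e[:2]@ay,"key back-flat mm",(L@ax-f)*1e3, "tip y front",onz(C,(243,198.4),.118)[:2]@ay)
E
```

```text
0.27262999852074765 gap 0.5457433070663992 0.5538935613680991 0.00815025430169991 y 0.06445166259176943 0.04541202276532254 0.054931842678545985 tip back 0.5477527635383078 tool 0.555457074096141 0.05550398452879412 key back-flat mm 2.009456471908644 tip y front 0.06389608780585619
```

```bash
python3 -m jog '[[0,-0.0012,-0.0003,0,-0.002],[0,-0.0012,-0.0003,-0.003,-0.002],[0,-0.0012,-0.0003,-0.008,-0.002],[0,-0.0012,-0.0003,-0.012,-0.002],[0,-0.0012,-0.0003,-0.012,-0.002],[0,-0.0012,-0.0003,-0.012,-0.002]]'
python3 - <<'E'
from h import *
s=ctrl.sense();im,C=snap("wrist","w5");e=np.array(s["eef_pos"]);M=R.from_quat(s["ee_rot"]).as_matrix();yaw=np.arctan2(M[1,1],M[0,1])
print(e,yaw,"tip z",e[2]-.0745,"tool ax,ay",e[0]*np.cos(yaw)+e[1]*np.sin(yaw),-e[0]*np.sin(yaw)+e[1]*np.cos(yaw))
g=cv2.cvtColor(im,cv2.COLOR_BGR2GRAY);p=proj(C,[.515,.2,.1]).astype(int);print(p,proj(C,e+M@[.009,-.007,.0745]))
for r in range(p[1]-10,p[1]+8,2): print(r,*g[r,p[0]-20:p[0]+20])
E
```

```text
time_s: 5.22
eef_pos: [0.518, 0.2028, 0.1789]
ee_rot: [0.605, 0.796, -0.0, -0.0]
force: [-0.4, 0.3, -1.4]
width: 0.0183
grip_force: 60.0
[0.51798117 0.20283468 0.17885646] 0.27104681979546713 tip z 0.1043564622317303 tool ax,ay 0.5533772640963037 0.05674504988171458
[244 210] [239.86007947 197.60569208]
200 160 163 167 167 163 160 162 160 162 157 152 151 154 156 160 161 163 165 166 169 168 166 162 157 152 145 145 165 202 228 230 230 232 236 236 236 237 240 245 245
202 170 183 191 189 177 179 177 175 171 161 160 160 160 159 160 160 162 164 166 169 170 170 166 159 156 149 147 154 164 167 165 170 200 230 236 235 236 242 246 247
204 170 185 196 194 188 186 181 177 176 174 167 163 161 159 161 162 162 163 163 161 167 168 165 162 162 158 153 155 165 171 168 171 177 206 227 231 236 245 248 249
206 164 169 180 186 191 185 171 168 172 173 171 164 160 160 158 163 165 163 163 163 163 168 167 162 161 159 159 161 166 170 171 170 172 183 191 194 192 201 213 219
208 163 169 174 174 175 174 171 174 180 179 177 166 161 160 161 163 162 163 162 160 162 162 162 160 162 163 160 162 165 167 170 170 178 192 195 195 193 194 199 215
210 161 163 166 167 168 170 175 183 181 178 168 163 157 159 159 162 160 161 162 161 158 161 161 159 161 161 161 157 159 162 175 181 190 193 192 194 192 193 195 194
212 158 160 160 164 173 178 181 183 186 186 177 170 172 169 164 161 162 160 158 162 162 161 160 161 160 161 163 160 157 161 173 187 195 194 193 194 192 192 193 190
214 159 164 166 171 183 194 188 178 176 194 197 188 184 177 166 161 160 160 160 161 160 160 160 163 164 160 162 163 161 160 161 173 187 190 191 190 192 190 190 188
216 161 170 175 179 184 191 187 180 175 178 170 164 160 160 153 157 157 159 159 166 164 159 157 159 155 148 143 149 156 158 158 160 168 186 190 189 190 189 191 188
```

```bash
python3 -m jog '[[0,0,0,0,0],[0,0,0,0,0],[0,0,0,0,0]]'
python3 - <<'E'
from h import *
s=ctrl.sense();e=np.array(s["eef_pos"]);print(e,.9631*e[0]+.2692*e[1],-.2692*e[0]+.9631*e[1])
E
```

```text
time_s: 5.52
eef_pos: [0.5181, 0.2028, 0.1794]
ee_rot: [0.605, 0.796, 0.0, 0.0]
force: [-0.2, -0.0, -1.2]
width: 0.0187
grip_force: 60.0
[0.51810353 0.20283284 0.17941422] 0.5535881111748888 0.05587483985774927
```

```bash
python3 -m jog '[[0,0.0006,-0.0001,0,0],[0,0.0006,-0.0001,0,0],[0,0.0006,-0.0001,-0.001,0],[0,0.0006,-0.0001,-0.002,0],[0,0.0006,-0.0001,-0.003,0],[0,0.0006,-0.0001,-0.004,0],[0,0.0006,-0.0001,-0.005,0],[0,0.0006,-0.0001,-0.005,0]]'
python3 -m jog '[[0,0,0,-0.001,0],[0,0,0,-0.001,0],[0,0,0,-0.002,0],[0,0,0,-0.002,0]]'
python3 -m jog '[[0,0,0,-0.001,0],[0,0,0,-0.001,0],[0,0,0,-0.002,0],[0,0,0,-0.002,0]]'
```

```text
time_s: 6.18
eef_pos: [0.5186, 0.2026, 0.174]
ee_rot: [0.605, 0.796, -0.0, -0.0]
force: [-0.2, -0.3, -2.0]
width: 0.0186
grip_force: 60.0
time_s: 6.52
eef_pos: [0.5187, 0.2027, 0.1722]
ee_rot: [0.605, 0.796, -0.0, 0.0]
force: [0.7, -0.2, -3.0]
width: 0.0189
grip_force: 60.0
time_s: 6.85
eef_pos: [0.5187, 0.2027, 0.1702]
ee_rot: [0.605, 0.796, -0.0, 0.0]
force: [0.4, -0.5, -2.6]
width: 0.0185
grip_force: 60.1
```

```bash
python3 -m jog '[[0,0,0,-0.001,0],[0,0,0,-0.002,0],[0,0,0,-0.003,0],[0,0,0,-0.003,0]]'
python3 -m jog '[[0,0,0,-0.001,0],[0,0,0,-0.002,0],[0,0,0,-0.003,0],[0,0,0,-0.003,0]]'
```

```text
time_s: 7.18
eef_pos: [0.5186, 0.2027, 0.1671]
ee_rot: [0.605, 0.796, -0.0, -0.0]
force: [0.2, 0.7, -1.8]
width: 0.0185
grip_force: 60.1
time_s: 7.52
eef_pos: [0.5187, 0.2027, 0.1641]
ee_rot: [0.605, 0.796, -0.0, -0.0]
force: [0.0, -0.8, -1.8]
width: 0.0189
grip_force: 60.1
```

```bash
python3 -m jog '[[0,0,0,-0.001,0],[0,0,0,-0.001,0],[0,0,0,-0.002,0],[0,0,0,-0.002,0]]'
```

```text
time_s: 7.85
eef_pos: [0.5187, 0.2027, 0.1622]
ee_rot: [0.605, 0.796, 0.0, 0.0]
force: [0.6, -0.9, -1.8]
width: 0.0189
grip_force: 60.1
```

```bash
python3 -m jog '[[0,0,0,-0.001,0],[0,0,0,-0.001,0],[0,0,0,-0.002,0],[0,0,0,-0.002,0]]'
python3 -m jog '[[0,0,0,-0.0005,0],[0,0,0,-0.001,0],[0,0,0,-0.001,0]]'
```

```text
time_s: 8.18
eef_pos: [0.5187, 0.2027, 0.1602]
ee_rot: [0.605, 0.796, -0.0, 0.0]
force: [1.2, -0.5, -1.5]
width: 0.0189
grip_force: 60.1
time_s: 8.43
eef_pos: [0.5187, 0.2027, 0.1592]
ee_rot: [0.605, 0.796, -0.0, 0.0]
force: [0.4, -0.9, -1.9]
width: 0.0184
grip_force: 60.1
```

```bash
python3 -m jog '[[0,0,0,-0.0005,0],[0,0,0,-0.001,0],[0,0,0,-0.001,0]]'
```

```text
time_s: 8.68
eef_pos: [0.5187, 0.2027, 0.1582]
ee_rot: [0.605, 0.796, -0.0, 0.0]
force: [0.6, -0.4, -1.9]
width: 0.0189
grip_force: 60.1
```

Tip about 16 mm deep and still free. I'll go on in small steps.

```bash
python3 -m jog '[[0,0,0,-0.0005,0],[0,0,0,-0.001,0],[0,0,0,-0.001,0]]'; python3 -m jog '[[0,0,0,-0.0005,0],[0,0,0,-0.001,0],[0,0,0,-0.001,0]]'
```

```text
time_s: 8.93
eef_pos: [0.5186, 0.2027, 0.1572]
ee_rot: [0.605, 0.796, -0.0, -0.0]
force: [0.1, -1.3, -1.3]
width: 0.0184
grip_force: 60.1
time_s: 9.18
eef_pos: [0.5185, 0.2027, 0.1562]
ee_rot: [0.605, 0.796, -0.0, -0.0]
force: [-0.9, -0.7, -0.1]
width: 0.0187
grip_force: 60.2
```

```bash
python3 -m jog '[[0,0,0,-0.0005,0],[0,0,0,-0.001,0],[0,0,0,-0.001,0]]'; python3 -m jog '[[0,0,0,-0.0005,0],[0,0,0,-0.001,0],[0,0,0,-0.001,0]]'
```

```text
time_s: 9.43
eef_pos: [0.5184, 0.2026, 0.1552]
ee_rot: [0.605, 0.796, -0.0, -0.0]
force: [-2.1, -1.7, 0.2]
width: 0.0185
grip_force: 60.3
time_s: 9.68
eef_pos: [0.5184, 0.2026, 0.1542]
ee_rot: [0.605, 0.796, -0.0, -0.0]
force: [-2.6, -2.0, 0.8]
width: 0.0189
grip_force: 60.4
```

```bash
python3 -m jog '[[0,-0.0003,-0.0001,-0.0005,0],[0,-0.0004,-0.0001,-0.001,0],[0,-0.0004,-0.0001,-0.001,0]]'; python3 -m jog '[[0,-0.0002,0,-0.0005,0],[0,-0.0003,0,-0.001,0],[0,-0.0003,0,-0.001,0]]'
```

```text
time_s: 9.93
eef_pos: [0.5183, 0.2026, 0.1533]
ee_rot: [0.605, 0.796, -0.0, -0.0]
force: [-2.9, -2.0, 1.5]
width: 0.0187
grip_force: 60.6
time_s: 10.18
eef_pos: [0.5182, 0.2026, 0.1527]
ee_rot: [0.605, 0.796, 0.0, 0.0]
force: [-3.4, -2.6, 4.1]
width: 0.0187
grip_force: 61.0
```

```bash
python3 -m jog '[[0.04,0,0,0,0],[0.04,0,0,0,0],[0.04,0,0,0,0],[0.04,0,0,0,0],[0.04,0,0,0.01,0],[0.04,0,0,0.03,0],[0.04,0,0,0.05,0],[0.04,0,0,0.05,0]]'; python3 -m jog '[[0,0,0,0,0],[0,0,0,0,0],[0,0,0,0,0],[0,0,0,0,0],[0,0,0,0,0],[0,0,0,0,0]]'
python3 - <<'E'
from h import *
s=ctrl.sense();im,C=snap("wrist","w6");a,A=snap("scene","s6");b,B=snap("side","d6")
u=lambda i,C,z,w,h,W,H:cv2.resize(cv2.getRectSubPix(i,(w,h),tuple(map(float,proj(C,[.517,.2,z])))),(W,H),interpolation=cv2.INTER_CUBIC)
print(s["eef_pos"],proj(C,[.5184,.2025,.158]),proj(C,[.517,.2,.14]))
cv2.imwrite("pics/c6.png",np.hstack([u(im,C,.14,120,180,400,600),np.vstack([u(a,A,.13,60,45,400,300),u(b,B,.13,60,45,400,300)])]))
E
```

```text
time_s: 10.85
eef_pos: [0.5201, 0.2032, 0.207]
ee_rot: [0.605, 0.796, 0.003, 0.003]
force: [0.1, -0.8, -0.1]
width: 0.0401
grip_force: 0.0
time_s: 11.35
eef_pos: [0.5178, 0.2026, 0.2018]
ee_rot: [0.605, 0.796, -0.0, -0.0]
force: [0.2, -0.2, -0.7]
width: -0.0002
grip_force: 0.0
[0.51783308 0.20256447 0.20180968] [251.12571001 227.5293778 ] [247.91032601 219.70767256]
```

View pics/c6.png

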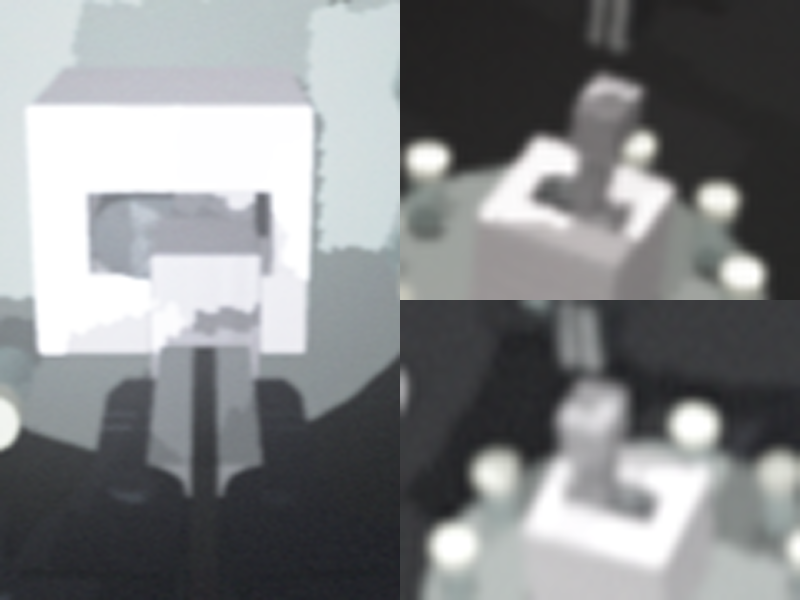

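The key stands upright in the keyway, with the closed fingertips centred over its head (crop column 205 for both). I'll press gently now.

```bash
python3 -m jog '[[0,0,0,-0.008,0],[0,0,0,-0.016,0],[0,0,0,-0.022,0],[0,0,0,-0.025,0],[0,0,0,-0.025,0],[0,0,0,-0.025,0]]'; python3 -m jog '[[0,0,0,-0.0005,0],[0,0,0,-0.001,0],[0,0,0,-0.0015,0],[0,0,0,-0.002,0],[0,0,0,-0.002,0]]'
```

```text
time_s: 12.0
eef_pos: [0.5179, 0.2026, 0.177]
ee_rot: [0.605, 0.796, -0.0, -0.0]
force: [0.1, -0.1, 0.1]
width: 0.0002
grip_force: 0.0
time_s: 12.42
eef_pos: [0.518, 0.2026, 0.1753]
ee_rot: [0.605, 0.796, 0.0, 0.0]
force: [0.1, 0.3, 0.1]
width: -0.0002
grip_force: 0.0
```

```bash
python3 -m jog '[[0,0,0,-0.0005,0],[0,0,0,-0.001,0],[0,0,0,-0.001,0]]'
```

```text
time_s: 12.67
eef_pos: [0.518, 0.2026, 0.1742]
ee_rot: [0.605, 0.796, -0.0, -0.0]
force: [0.9, -0.5, -0.4]
width: 0.0003
grip_force: 0.0
```

```bash
python3 -m jog '[[0,0,0,-0.0005,0],[0,0,0,-0.001,0],[0,0,0,-0.001,0]]'; python3 -m jog '[[0,0,0,-0.0005,0],[0,0,0,-0.0005,0]]';  python3 -m jog '[[0,0,0,-0.0005,0],[0,0,0,-0.0005,0]]'
```

```text
time_s: 12.92
eef_pos: [0.518, 0.2026, 0.1732]
ee_rot: [0.605, 0.796, -0.0, -0.0]
force: [-0.3, -0.3, -0.3]
width: -0.0002
grip_force: 0.0
time_s: 13.08
eef_pos: [0.518, 0.2026, 0.1727]
ee_rot: [0.605, 0.796, -0.0, -0.0]
force: [-0.2, 0.4, -0.8]
width: -0.0005
grip_force: 0.0
time_s: 13.25
eef_pos: [0.518, 0.2026, 0.1722]
ee_rot: [0.605, 0.796, -0.0, -0.0]
force: [-0.2, -0.4, 0.8]
width: -0.0002
grip_force: 0.0
```

```bash
python3 -m jog '[[0,0,0,-0.0005,0],[0,0,0,-0.0005,0]]'; python3 -m jog '[[0,0,0,-0.0005,0],[0,0,0,-0.0005,0]]'
```

```text
time_s: 13.42
eef_pos: [0.5181, 0.2026, 0.1718]
ee_rot: [0.605, 0.796, 0.0, 0.0]
force: [0.1, 0.4, -0.1]
width: -0.0004
grip_force: 0.0
time_s: 13.58
eef_pos: [0.5182, 0.2027, 0.1718]
ee_rot: [0.605, 0.796, 0.0, 0.0]
force: [-1.2, -0.8, 4.1]
width: -0.0
grip_force: 2.1
```

```bash
python3 -m jog '[[0,0,0,-0.0004,0],[0,0,0,-0.0004,0]]'
```

```text
time_s: 13.75
eef_pos: [0.5183, 0.2027, 0.1717]
ee_rot: [0.605, 0.796, 0.001, 0.0]
force: [-0.9, -0.4, 6.3]
width: -0.0003
grip_force: 3.2
```

```bash
python3 -m jog '[[0,0,0,-0.0004,0],[0,0,0,-0.0004,0],[0,0,0,-0.0004,0]]'; python3 -m jog '[[0,0,0,-0.0003,0],[0,0,0,-0.0003,0],[0,0,0,-0.0003,0]]'
```

```text
time_s: 14.0
eef_pos: [0.5184, 0.2027, 0.1716]
ee_rot: [0.605, 0.796, 0.001, 0.001]
force: [-1.8, -0.3, 8.0]
width: -0.0004
grip_force: 3.8
time_s: 14.25
eef_pos: [0.5185, 0.2028, 0.1715]
ee_rot: [0.605, 0.796, 0.001, 0.001]
force: [-1.4, -0.8, 8.8]
width: 0.0001
grip_force: 4.4
```

```bash
python3 -m jog '[[0,0,0,-0.0003,0],[0,0,0,-0.0003,0],[0,0,0,-0.0003,0]]'
```

```text
time_s: 14.5
eef_pos: [0.5185, 0.2028, 0.1713]
ee_rot: [0.605, 0.796, 0.001, 0.001]
force: [-1.3, -0.9, 10.3]
width: 0.0004
grip_force: 4.9
```

```bash
python3 -m jog '[[0,0,0,-0.0003,0],[0,0,0,-0.0006,0],[0,0,0,-0.0006,0],[0,0,0,-0.0006,0]]'; python3 -m jog '[[0,0,0,-0.0003,0],[0,0,0,-0.0003,0],[0,0,0,-0.0003,0]]'
```

```text
time_s: 14.83
eef_pos: [0.5187, 0.2028, 0.1711]
ee_rot: [0.605, 0.796, 0.001, 0.001]
force: [-2.6, -0.8, 13.5]
width: 0.0003
grip_force: 6.0
time_s: 15.08
eef_pos: [0.5188, 0.2028, 0.171]
ee_rot: [0.605, 0.796, 0.001, 0.001]
force: [-2.3, -0.8, 14.5]
width: -0.0003
grip_force: 6.6
```

```bash
python3 -m jog '[[0,0,0,-0.0003,0],[0,0,0,-0.0003,0],[0,0,0,-0.0003,0]]'; python3 -m jog '[[0,0,0,0,0]]'
```

```text
time_s: 15.33
eef_pos: [0.5188, 0.2028, 0.1709]
ee_rot: [0.605, 0.796, 0.001, 0.001]
force: [-2.8, -0.2, 14.4]
width: -0.0
grip_force: 7.1
time_s: 15.42
eef_pos: [0.5189, 0.2028, 0.171]
ee_rot: [0.605, 0.796, 0.001, 0.001]
force: [-2.7, 0.0, 14.4]
width: 0.0
grip_force: 7.1
```

```bash
python3 -m jog '[[0,0,0,-0.0003,0],[0,0,0,-0.0003,0],[0,0,0,-0.0003,0]]'; python3 -m jog '[[0,0,0,0,0]]'
```

```text
time_s: 15.67
eef_pos: [0.5189, 0.2029, 0.1708]
ee_rot: [0.605, 0.796, 0.002, 0.001]
force: [-2.8, -0.4, 15.7]
width: -0.0002
grip_force: 7.7
time_s: 15.75
eef_pos: [0.5189, 0.2029, 0.1708]
ee_rot: [0.605, 0.796, 0.002, 0.001]
force: [-2.6, -0.0, 16.4]
width: 0.0007
grip_force: 7.7
```

```bash
python3 -m jog '[[0,0,0,-0.0002,0],[0,0,0,-0.0002,0],[0,0,0,-0.0002,0]]'; python3 -m jog '[[0,0,0,0,0]]'
```

```text
time_s: 16.0
eef_pos: [0.519, 0.2029, 0.1708]
ee_rot: [0.605, 0.796, 0.002, 0.001]
force: [-3.2, -1.0, 15.9]
width: 0.0001
grip_force: 8.2
time_s: 16.08
eef_pos: [0.519, 0.2029, 0.1708]
ee_rot: [0.605, 0.796, 0.002, 0.001]
force: [-3.3, -1.0, 16.7]
width: 0.0002
grip_force: 8.2
```

```bash
python3 -m jog '[[0,0,0,-0.0002,0],[0,0,0,-0.0002,0],[0,0,0,-0.0002,0]]'; python3 -m jog '[[0,0,0,0,0]]'
```

```text
time_s: 16.33
eef_pos: [0.5191, 0.2029, 0.1708]
ee_rot: [0.605, 0.796, 0.002, 0.002]
force: [-2.9, -0.3, 17.9]
width: -0.0002
grip_force: 8.6
time_s: 16.42
eef_pos: [0.5191, 0.2029, 0.1708]
ee_rot: [0.605, 0.796, 0.002, 0.002]
force: [-2.3, -0.9, 17.8]
width: 0.0001
grip_force: 8.6
```

```bash
python3 -m jog '[[0,0,0,0.003,0],[0,0,0,0.01,0],[0,0,0,0.03,0],[0,0,0,0.06,0],[0,0,0,0.09,0],[0,0,0,0.1,0],[0,0,0,0.1,0],[0,0,0,0.1,0]]'
python3 -m jog '[[0,0,-0.05,0,0],[0,0,-0.08,0,0],[0,0,-0.08,0,0],[0,0,-0.08,0,0],[0,0,-0.08,0,0]]'
python3 - <<'E'
from h import *
w,C=snap("wrist","w9");a,A=snap("scene","s9");b,B=snap("side","d9")
u=lambda i,C,z,w,h:cv2.resize(cv2.getRectSubPix(i,(w,h),tuple(map(float,proj(C,[.517,.2,z])))),(400,300),interpolation=cv2.INTER_CUBIC)
cv2.imwrite("pics/c9.png",np.vstack([np.hstack([u(a,A,.13,60,45),u(b,B,.13,60,45)]),np.hstack([cv2.resize(a,(400,300)),u(w,C,.1,160,120)])]))
E
```

```text
time_s: 17.08
eef_pos: [0.5178, 0.2026, 0.2676]
ee_rot: [0.605, 0.796, -0.0, -0.0]
force: [0.3, -0.5, -0.6]
width: 0.0003
grip_force: 0.0
time_s: 17.5
eef_pos: [0.5175, 0.1226, 0.2665]
ee_rot: [0.605, 0.796, -0.001, -0.001]
force: [-0.2, 0.6, -0.7]
width: 0.0001
grip_force: 0.0
```

View pics/c9.png

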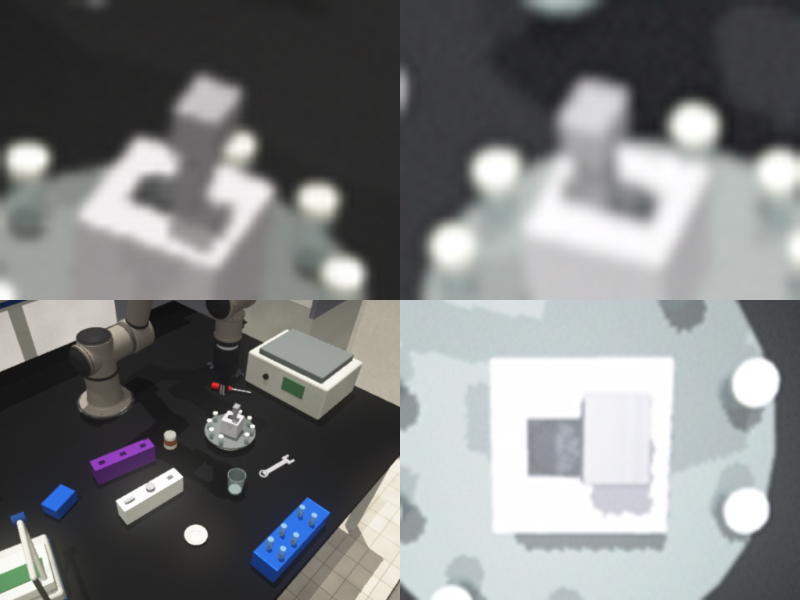

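The key stands upright by itself in the keyway, its head centred at about (617,440) in the wrist crop. The bench is undisturbed, so I'm handing in.

```bash
python3 -c "
from station import ctrl
print(ctrl.hand_in())"
```

```text
the job is handed in; nothing more can be done
None
```

The gib key is wedged in the keyway after a final push of about 17.5 N (readings 17.8–17.9 N) and stands there by itself; the final pictures show the rest of the bench undisturbed, and the job is handed in at about 18 s.

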